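Dock two repaired drives and lock them

ROBOT

A 7-joint arm with a two-finger parallel gripper is mounted at the origin on the work surface. World frame = base frame: x ahead of the robot, y to its left, z up, the work surface at z = 0. Lengths are in m, angles in rad, forces in N, time in s.
With the tool pointing down it reaches from about 0.4 to 0.875 m from the base axis. Payload 19.3 kg.
Tool frame: the origin (TCP) lies between the finger pads; the fingertips stand 17 mm ahead of it and the grasp point (between the pads) lies 2 mm behind it; z points along the fingers, y is the line along which they close (so a half turn about z gives the same grasp; the last joint's range is limited). The gripper opens to 85 mm and grips with 20 to 120 N. Pads are 22 mm wide; open, the fingers measure 114 mm over their backs; the gripper's body (76 mm by 85 mm) begins 54 mm behind the grasp point. The pads swing forward as they close: fully open they stand 13 mm farther back than shut.
Start: joints at [-1.387, 0.521, -0.036, 1.599, 0.021, 1.021, -0.113], TCP at [0.157, 0.605, 0.248] pointing down, gripper open.
Joint ranges: [-2.91, 2.91], [-0.3, 2.13], [-1.5, 1.42], [0.17, 2.43], [-1.26, 4.41], [0.16, 1.93], [-2.52, 2.52]. Speed limits (rad/s): [1.89, 1.89, 2.39, 2.39, 3.01, 3.01, 3.01].

INTERFACE

Orientations are given as [roll, pitch, yaw] about the fixed x, y, z axes, in that order (R = Rz(yaw) Ry(pitch) Rx(roll)).
In Python, from workcell import bot gives the robot as it stands.
- The arm moves only by the shell command python3 -m inch 'ROWS' [FORCE]. ROWS is JSON, a list of rows, each a list of 7 numbers: the shift along the tool's x, y, z in units of 200 mm (1.0 is 200 mm), then the turn, a rotation vector about the tool's x, y, z in units of 90 degrees (1.0 is 90 degrees), then the opening, from 0 (shut) to 1 (fully open). In form: [[x, y, z, rx, ry, rz, grip], ...]. A call has 1 to 20 rows; each row is the pose to reach, as a shift and turn from the pose commanded when the call began, along the tool's axes at that moment; what a row does not reach only later rows make up. A row lasts 1/8 s, in which the tool goes at most 62.5 mm and 10.7 degrees, less where a joint would pass 70% of its speed; a pose out of reach is approached as far as the arm can. A call with a number of a shift or a turn outside -1 to 1 is refused whole. A call with a gripper value outside its range is refused whole. The fingers move at their own pace and stop on an object; FORCE is the grip in N (left out, the last holds). Time passes only in rows, so rows that repeat a pose let the fingers close. It gives the time, the measured TCP pose, the force, the opening and the grip force at its end, in the units of the state.
- bot.observe(): the state, without advancing time (a new reading comes with each control period).
- bot.grab_frame(name): name is "scene" or "top" or "wrist"; returns a dict with "img" (400x640x3 uint8, red, green, blue), "z_map" (400x640 float32, m along the optical axis (not along the pixel's ray), 0 where there is no reading), "vfov" (degrees; the focal length in pixels is half the picture's height over the tangent of half this angle, whatever the lens; pixels are square), "cx", "cy" (the principal point, pixels), "rvec" (rotation vector, rad) and "tvec" (3), from world to camera coordinates, as OpenCV has them. Camera axes: x right, y down, z forward; pixel columns grow to the right and rows downward; lengths in m; the calibration is good to about 2 mm. The wrist camera is an equidistant fisheye: a pixel r from the principal point sees the ray r / f radians off the axis. A picture is of the moment at which its call begins.
- bot.job_done(): hands the job in; it is judged then, once.
The state is a dict: "clock": time; "qpos": joint angles; "qd": joint speeds; "joint_efforts": joint torques, N m; "position": TCP position; "tool_rot": TCP orientation; "force": force on the tool from outside, world axes, zero at the start; "moment": the same for the moment, N m; "grip_width": finger opening in m; "finger_force": force on a finger pad.
Only numpy, scipy, OpenCV 4.12 (cv2) and the standard library are available. Lean on these libraries where they do the work, as an engineer would, in place of code of your own. Each camera call takes 0.05 s, during which the arm holds its last target. There are 200 camera calls.

TASK

Two bare disk drives, a thin one and a thick one, lean on the small desk stands. Stand each on its connector edge (the lower edge now), fully home, in the empty pocket of the dock that matches its thickness, lowering it gently rather than dropping it. When both are in and released, throw the dock's lock lever all the way over, away from the robot; leave the drives already docked in place and do not knock the other things on the bench about.

Things in the scene. Friction and masses are not known exactly. Their poses are not given: they have to be found in the camera images.
- thin_drive: Thin drive to put away: bare aluminium 2.5-inch disk drive, 9.5 x 70 x 100 mm, about 100 g, leaning on one of the two stands; its origin is the centre of its connector edge (the 70 mm edge that stands lowest at the start), z runs 100 mm up to its upper edge, y along the 70 mm width, x through the thickness; paper sticker on the -x face, dark circuit side on the +x face.
- thick_drive: Thick drive to put away: same look, 15 x 70 x 100 mm, about 160 g, leaning on the other stand; its origin is the centre of its connector edge (the 70 mm edge that stands lowest at the start), z runs 100 mm up to its upper edge, y along the 70 mm width, x through the thickness; paper sticker on the -x face, dark circuit side on the +x face.
- stand_a: Fixed grey desk stand, one of two alike. Origin: underside of its foot; z up. The drive on it leans 30 degrees from vertical, upper edge towards the stand's +x (away from the robot), +x face on the 80 mm wide backrest, which covers only its lower 60 mm: the upper 40 mm is free on both faces. Its lower edge is about 22 mm above the table. Holds the thin drive at the start.
- stand_b: Fixed grey desk stand, one of two alike. Origin: underside of its foot; z up. The drive on it leans 30 degrees from vertical, upper edge towards the stand's +x (away from the robot), +x face on the 80 mm wide backrest, which covers only its lower 60 mm: the upper 40 mm is free on both faces. Its lower edge is about 22 mm above the table. Holds the thick drive at the start.
- dock: Fixed dock: black base 116 x 276 x 20 mm, grey slotted block on it, 110 x 200 mm, top at 55 mm. Origin: underside, below the block's middle; z up, x away from the robot. Pockets along x, at y = -75, -25, 25, 75 mm: narrow (13.5 mm), wide (19.5), narrow, wide; 78 mm long, closed ends, 35 mm deep. One narrow and one wide pocket hold a drive already. Lock lever on the base at y = -137 mm.
- thin_slot: The empty narrow pocket: origin at the middle of its floor, 20 mm above the table and 35 mm below the pocket's mouth; z up, x along the pocket's length, y across its width; 78 x 13.5 mm. A drive in it stands on the floor with its thickness along y, either face either way.
- thick_slot: The empty wide pocket: origin at the middle of its floor, 20 mm above the table and 35 mm below the pocket's mouth; z up, x along the pocket's length, y across its width; 78 x 19.5 mm.
- old_thin: Thin drive already standing loose in the other narrow pocket (upper edge 120 mm above the table): leave it there. Origin: centre of its lower edge.
- old_thick: Thick drive already standing loose in the other wide pocket (upper edge 120 mm above the table): leave it there. Origin: centre of its lower edge.
- lock_lever (a joint): Lock lever of the dock, a steel toggle 80 mm long (10 mm rod with a 26 mm ball at its end) on a grey block 70 x 50 x 25 mm, pivot 42 mm above the table; rad. 0 to 0.2 at the start: open, leaning about 29 degrees towards the dock's -x (the robot); it turns about the dock's y axis to 1.0: locked, leaning the same amount towards +x. It stays where it is left; a light push on its upper part moves it.
- lock_lever_tip (a point): Middle of the 26 mm steel ball at the lock lever's upper end, about 112 mm above the table when open; it travels about 77 mm towards the dock's +x when the lever is thrown fully.
- flux_bottle: Bystander: small white bottle, 44 mm across, 110 mm tall; origin: centre of its underside.
- spray_can: Bystander: aluminium spray can, 66 mm across, 170 mm tall; origin: centre of its underside.
- mug: Bystander: white mug, 80 mm across, 90 mm tall; origin: centre of its underside.
- screwdriver: Bystander: screwdriver with black handle, 160 mm long, lying on the bench beyond the dock; origin: on its underside.
- tape_roll: Bystander: roll of tape lying flat, 68 mm across, 18 mm high; origin: centre of its underside.
- phone: Bystander: white phone lying flat, 146 x 70 x 9 mm; origin: centre of its underside.
- heatsink: Bystander: finned aluminium heatsink, 60 x 60 x 28 mm; origin: centre of its underside.
- parts_tray: Bystander: clear parts tray, 110 x 150 x 28 mm; origin: centre of its underside.
There are look-alikes about, which are no part of the job. What is shaped like the thick_drive but red is not meant. What is shaped like the thin_drive but yellow is not meant.

How it is judged:
By the outcome, as a careful person would: the job done as asked, in the order asked, and still so for the second after the job is handed in, with the robot touching nothing.
It also fails if it takes over 72 s, if anything falls off the work surface, if the arm or the gripper's body presses on something with over 40 N, if the wrist force passes 120 N, or if a joint passes its speed limit or range.

## Working session

There is one attempt and no reset: what is moved stays moved. The work goes in short steps, Python scripts to look and compute and a shell command to move; the robot and the scene stay as the last step left them, time stands still between calls to the robot, and variables do not carry over. Pictures are saved under pics/ and viewed, at most 10 in all, crops included, and the job is handed in when it is done.

```bash
mkdir -p pics; ls
cat > h.py <<'E'
import numpy as np, cv2
from scipy.spatial.transform import Rotation as R
from workcell import bot
def cloud(f):
    h,w=f["z_map"].shape; fl=h/2/np.tan(np.radians(f["vfov"])/2)
    v,u=np.mgrid[:h,:w]; z=f["z_map"]
    P=np.stack([(u-f["cx"])/fl*z,(v-f["cy"])/fl*z,z],-1)
    M=cv2.Rodrigues(np.array(f["rvec"],float))[0]
    return (P-np.array(f["tvec"]).ravel())@M
E
python3 - <<'E'
from h import *
for n in ("top","scene"):
    f=bot.grab_frame(n); np.savez(n+".npz",**f); cv2.imwrite(f"pics/{n}0.png",f["img"][:,:,::-1]); print(n,f["vfov"],f["rvec"],f["tvec"])
print(bot.observe())
E
```

```text
pics
top 56.937841549123355 [ 2.18196008 -2.17747053  0.10504294] [0.04073282 0.54422878 1.08131779]
scene 42.62727460263044 [ 1.03897098  2.45488048 -0.98639497] [ 0.33599165 -0.23653321  1.81012361]
{'clock': 0.1, 'qpos': array([-1.38719041,  0.52192212, -0.03634886,  1.59995221,  0.02119676,
        1.02111227, -0.1128027 ]), 'qd': array([ 1.07638710e-03, -1.07359570e-03, -5.35037717e-04, -1.30706146e-03,
        4.43426100e-04,  1.27316512e-03, -1.80374253e-05]), 'joint_efforts': array([ 3.31928866e-03, -9.28476191e+01,  1.98417261e+00, -3.70531833e+01,
        1.82234641e-02,  5.33533850e-03,  1.32232572e-06]), 'position': array([0.15687782, 0.60469207, 0.24780273]), 'tool_rot': array([-3.14058515e+00,  5.78619033e-05,  2.88778999e+00]), 'force': array([ 0.01438184, -0.5539247 , -0.03737749]), 'moment': array([ 0.03303494, -0.00696074,  0.02305567]), 'finger_force': 0.0, 'grip_width': 0.08522205112112648}
```

View pics/top0.png

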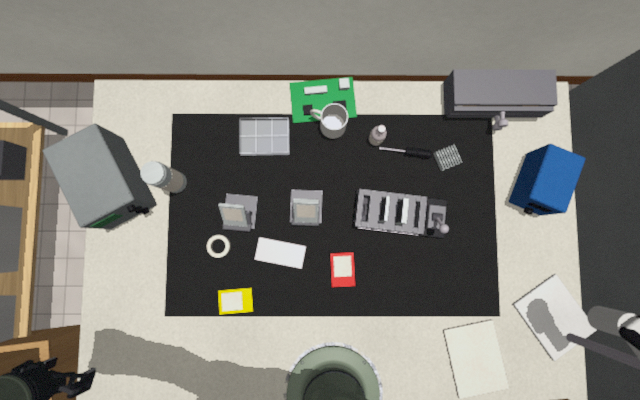

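View pics/scene0.png

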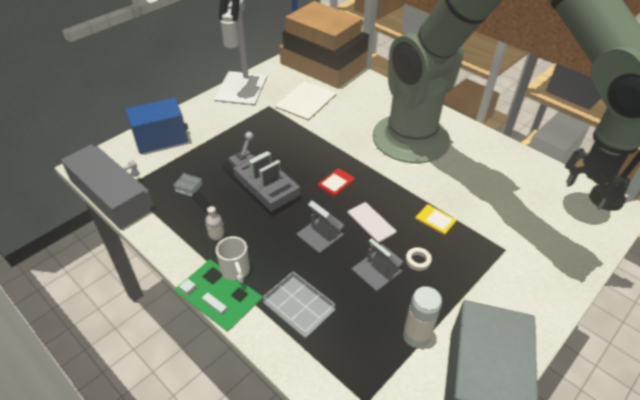

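The top view shows two leaning drives at (235,213) and (306,210), and the dock at (400,213) with its lever ball at (445,229). The drives already docked are near columns 385 and 404, and the empty pockets near 366 and 422. The scene view agrees with this layout. Next I measure.

```bash
cat > meas.py <<'E'
from h import *
np.set_printoptions(precision=4,suppress=True)
f=dict(np.load("top.npz")); C=cloud(f); s=dict(np.load("scene.npz")); S=cloud(s)
print("table z", np.median(C[280:310,260:320,2]), np.median(S[250:280,330:345,2]))
# dock
for nm,A in(("top",C),("scene",S)):
    P=A.reshape(-1,3); P=P[(P[:,0]>.3)&(P[:,0]<.75)]
    m=(abs(P[:,2]-.055)<.004)&(P[:,1]<-.05)&(P[:,1]>-.45)
    r=cv2.minAreaRect(P[m][:,:2].astype(np.float32)); print(nm,"block",m.sum(),r, np.median(P[m][:,2]))
    m=(abs(P[:,2]-.120)<.005)&(P[:,1]<-.05)&(P[:,1]>-.32)
    k=P[m]; print("olds",m.sum(),k.min(0),k.max(0))
# drives
for nm,A in(("top",C),("scene",S)):
  for lo,hi in((.02,.16),(.2,.38)):
    P=A.reshape(-1,3); m=(P[:,0]>.35)&(P[:,0]<.62)&(P[:,1]>lo)&(P[:,1]<hi)&(P[:,2]>.075)
    k=P[m]; 
    if len(k)<10: print(nm,lo,len(k));continue
    print(nm,lo,len(k),k.min(0),k.max(0),k.mean(0))
im=f["img"][180:260,205:460,::-1]; cv2.imwrite("pics/crop.png",cv2.resize(im,None,fx=3.1,fy=3.1,interpolation=cv2.INTER_CUBIC))
print(C[170:240,400:448,:].reshape(-1,3)[lambda a:a[:,2].argmax()] if 0 else "")
P=C.reshape(-1,3);m=(P[:,1]<-.27)&(P[:,1]>-.5)&(P[:,2]>.09)&(P[:,0]>.35)&(P[:,0]<.6);print("ball",m.sum(),P[m].mean(0),P[m].max(0))
P=S.reshape(-1,3);m=(P[:,1]<-.27)&(P[:,1]>-.5)&(P[:,2]>.1)&(P[:,0]>.35)&(P[:,0]<.6);print("ball",m.sum(),P[m].mean(0),P[m].max(0),P[m].min(0))
E
python3 meas.py
```

```text
table z 0.001140209742377713 0.0014949050054529878
top block 1804 ((0.6060717701911926, -0.20398133993148804), (0.25207749009132385, 0.27070456743240356), 83.28213500976562) 0.05533266119833846
olds 301 [ 0.4655 -0.3096  0.115 ] [ 0.5667 -0.1349  0.125 ]
scene block 838 ((0.5616013407707214, -0.13931113481521606), (0.3151325583457947, 0.21058519184589386), 41.59221649169922) 0.05555094572370699
olds 202 [ 0.4674 -0.3046  0.1154] [ 0.5687 -0.1326  0.1248]
top 0.02 1371 [0.4463 0.0451 0.0752] [0.5593 0.1134 1.1249] [0.4708 0.0576 0.8583]
top 0.2 302 [0.5107 0.2415 0.075 ] [0.5473 0.3204 0.1163] [0.5288 0.2835 0.0984]
scene 0.02 180 [0.5295 0.0457 0.0752] [0.5634 0.1203 0.1195] [0.5522 0.0894 0.1066]
scene 0.2 145 [0.5252 0.2534 0.0751] [0.549  0.3246 0.1188] [0.5401 0.2932 0.1043]

ball 79 [ 0.4786 -0.298   0.1195] [ 0.494  -0.2883  0.1289]
ball 62 [ 0.4833 -0.2933  0.1178] [ 0.4928 -0.2835  0.1309] [ 0.4674 -0.3081  0.1001]
```

Run:
```python
from h import *
np.set_printoptions(precision=3,suppress=True,linewidth=200)
C=cloud(dict(np.load("top.npz")))
for v in range(188,238,4):
    print(v,[tuple(np.round(C[v,u]*1000).astype(int)) for u in (228,236,244,298,306,314)])
```

```text
188 [(np.int64(604), np.int64(321), np.int64(3)), (np.int64(604), np.int64(296), np.int64(4)), (np.int64(604), np.int64(272), np.int64(2)), (np.int64(605), np.int64(106), np.int64(2)), (np.int64(605), np.int64(82), np.int64(-1)), (np.int64(605), np.int64(57), np.int64(0))]
192 [(np.int64(593), np.int64(322), np.int64(-5)), (np.int64(592), np.int64(296), np.int64(3)), (np.int64(592), np.int64(272), np.int64(0)), (np.int64(592), np.int64(106), np.int64(7)), (np.int64(592), np.int64(82), np.int64(7)), (np.int64(592), np.int64(57), np.int64(6))]
196 [(np.int64(579), np.int64(319), np.int64(7)), (np.int64(579), np.int64(294), np.int64(8)), (np.int64(579), np.int64(271), np.int64(4)), (np.int64(580), np.int64(106), np.int64(4)), (np.int64(580), np.int64(81), np.int64(6)), (np.int64(580), np.int64(57), np.int64(6))]
200 [(np.int64(566), np.int64(318), np.int64(8)), (np.int64(566), np.int64(294), np.int64(9)), (np.int64(567), np.int64(270), np.int64(7)), (np.int64(556), np.int64(101), np.int64(113)), (np.int64(556), np.int64(78), np.int64(112)), (np.int64(556), np.int64(56), np.int64(109))]

[... 1804 characters left out ...]
), np.int64(31)), (np.int64(482), np.int64(105), np.int64(4)), (np.int64(482), np.int64(81), np.int64(-1)), (np.int64(482), np.int64(57), np.int64(2))]
232 [(np.int64(470), np.int64(318), np.int64(1)), (np.int64(470), np.int64(294), np.int64(1)), (np.int64(470), np.int64(269), np.int64(1)), (np.int64(470), np.int64(105), np.int64(3)), (np.int64(470), np.int64(81), np.int64(2)), (np.int64(470), np.int64(57), np.int64(-2))]
236 [(np.int64(457), np.int64(318), np.int64(0)), (np.int64(458), np.int64(294), np.int64(-1)), (np.int64(458), np.int64(270), np.int64(-2)), (np.int64(458), np.int64(105), np.int64(2)), (np.int64(458), np.int64(81), np.int64(1)), (np.int64(458), np.int64(57), np.int64(3))]
```

View pics/crop.png

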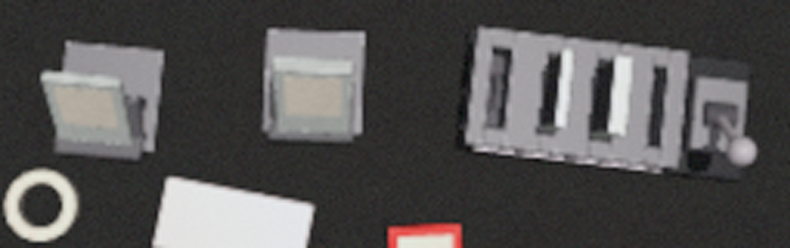

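The crop shows the left drive with a thin top edge and some yaw, so it is the thin one. The right drive has a thicker top edge, so it is the thick one. The empty dock pockets are the far left one (wide, crop 498,90) and the far right one (narrow, crop 657,105). Next I fit the poses.

```bash
cat > fit.py <<'E'
from h import *
np.set_printoptions(precision=4,suppress=True)
Cs={n:cloud(dict(np.load(n+".npz"))) for n in("top","scene")}
C=Cs["top"]
def box(q,p=1): 
    lo,hi=np.percentile(q,[p,100-p],axis=0); return lo,hi
# drives: leaning face plane
for nm,(u0,u1) in dict(thin=(212,262),thick=(286,328)).items():
    P=C[196:232,u0:u1].reshape(-1,3); P=P[(P[:,2]>.035)&(P[:,2]<.115)&(P[:,0]<.56)]
    rng=np.random.default_rng(0);best=0
    for _ in range(400):
        a=P[rng.choice(len(P),3,0)]; n=np.cross(a[1]-a[0],a[2]-a[0]); n/=np.linalg.norm(n)+1e-9
        if n[2]<0:n=-n
        if abs(n[2]-.5)>.1: continue
        m=abs((P-a[0])@n)<.004
        if m.sum()>best: best=m.sum();M=m
    K=P[M]; c=K.mean(0); n=np.linalg.svd(K-c)[2][2]; n*=np.sign(n[2])
    yaw=np.arctan2(-n[1],-n[0]); dx=np.array([np.cos(yaw),np.sin(yaw),0]); y=np.array([-np.sin(yaw),np.cos(yaw),0]); z=.5*dx+np.array([0,0,.75**.5])
    A=C[190:236,u0:u1].reshape(-1,3); A=A[(abs((A-c)@n)<.005)&(A[:,2]>.015)]
    q=np.c_[(A-c)@y,(A-c)@z]; lo,hi=box(q,.5)
    print(nm,len(K),"tilt",np.degrees(np.arcsin(n[2])),"yaw",np.degrees(yaw),"ext",hi-lo,"top mid of face",c+y*(lo+hi)[0]/2+z*hi[1],"c",c)
# dock
for n,A in Cs.items():
    P=A.reshape(-1,3); P=P[(abs(P[:,2]-.0555)<.008)&(P[:,0]>.42)&(P[:,0]<.63)&(P[:,1]<-.08)&(P[:,1]>-.345)]
    best=(9,)
    for t in np.arange(-15,5,.25):
        a=np.radians(t); q=P[:,:2]@np.array([[np.cos(a),-np.sin(a)],[np.sin(a),np.cos(a)]])
        lo,hi=box(q,1); ar=np.prod(hi-lo)
        if ar<best[0]: best=(ar,t,hi-lo,R.from_euler('z',a).apply([*(lo+hi)/2,0])[:2])
    print(n,len(P),best)
    P=A.reshape(-1,3); P=P[(abs(P[:,2]-.120)<.008)&(P[:,0]>.42)&(P[:,0]<.63)]
    for lo,hi in((-.19,-.12),(-.26,-.19)):
        K=P[(P[:,1]>lo)&(P[:,1]<hi)]; c=np.median(K,0); d=np.linalg.svd((K-K.mean(0))[:,:2])[2][0]; print("old",len(K),K.mean(0),np.degrees(np.arctan(d[1]/d[0])),box((K-K.mean(0))[:,:2]@np.c_[d,[-d[1],d[0]]]))
E
python3 fit.py
```

```text
thin 464 tilt 30.925219428186065 yaw -4.55092438026265 ext [0.0734 0.1052] top mid of face [0.538  0.2821 0.116 ] c [0.517  0.285  0.0793]
thick 470 tilt 30.894289010558907 yaw -1.7887021668808818 ext [0.0739 0.1049] top mid of face [0.5479 0.0803 0.1181] c [0.5248 0.079  0.0782]
top 1829 (np.float64(0.025826162126806815), np.float64(-6.25), array([0.1086, 0.2379]), array([ 0.526 , -0.1972]))
old 158 [ 0.5269 -0.1583  0.1194] 48.218755589082605 (array([-0.0352, -0.0355]), array([0.0432, 0.0385]))
old 101 [ 0.5312 -0.1956  0.12  ] -2.1973918198739177 (array([-0.03  , -0.0064]), array([0.0388, 0.0059]))
scene 939 (np.float64(0.02562058485497796), np.float64(-2.25), array([0.1105, 0.2319]), array([ 0.5347, -0.1962]))
old 178 [ 0.5321 -0.1615  0.1187] 71.85260645783386 (array([-0.0365, -0.0357]), array([0.0311, 0.0367]))
old 36 [ 0.5345 -0.1949  0.1201] -2.4539828984484666 (array([-0.04  , -0.0066]), array([0.0294, 0.0056]))
```

```bash
cat >> h.py <<'E'
def T(zdir,ydir,p):
    z=np.array(zdir,float);z/=np.linalg.norm(z);y=np.array(ydir,float);y-=z*(y@z);y/=np.linalg.norm(y)
    return np.c_[np.cross(y,z),y,z],np.array(p,float)
def drv(yaw,lean=30):   # drive axes x,y,z
    return (R.from_euler('z',yaw,degrees=True)*R.from_euler('y',lean,degrees=True)).as_matrix()
def grasp(topc,yaw,back,lean=30,down=.017):
    D=drv(yaw,lean); g=np.array(topc)-D[:,2]*(down-back)
    return T(-D[:,2],D[:,0],g-.002*D[:,2])
def cur():
    o=bot.observe(); return R.from_euler('xyz',o["tool_rot"]).as_matrix(),o["position"],o
def to(Rt,p):
    Rc,pc,o=cur(); d=Rc.T@(p-pc)/.2; w=R.from_matrix(Rc.T@Rt).as_rotvec()/(np.pi/2)
    print("row",np.round(d,4),np.round(w,4),"t",round(float(o["clock"]),2),"opening",o["grip_width"]/.085)
def topc(face,yaw,t): return np.array(face)+drv(yaw)[:,0]*t/2
E
python3 - <<'E'
from h import *
tc=topc((.5368,.2821,.1138),-5.5,.0095);print(tc)
Rt,p=grasp(tc,-5.5,.10);print(p);to(Rt,p)
E
```

```text
[0.54089468 0.28170573 0.111425  ]
[0.58120823 0.27782397 0.18157306]
row [-2.464  -1.0489  0.3323] [0.275  0.2356 0.8773] t 0.1 opening 1.0026123661308997
```

```bash
python3 -m inch '[[-1,-0.43,0,0,0,0.44,0.5],[-1,-0.43,0,0,0,0.44,0.5],[-1,-0.43,0,0,0,0.44,0.5],[-1,-0.43,0,0,0,0.44,0.5]]' 30
python3 - <<'E'
from h import *
tc=topc((.5368,.2821,.1138),-5.5,.0095)
Rt,p=grasp(tc,-5.5,.10);to(Rt,p)
E
```

```text
clock: 0.6
position: [0.3317, 0.4689, 0.2483]
tool_rot: [3.142, 0.001, 2.188]
force: [-0.0, 0.8, 0.1]
grip_width: 0.0429
finger_force: 0.0
row [-1.5008  0.4648  0.3354] [0.3192 0.1194 0.4432] t 0.6 opening 0.5050683953540395
```

```bash
python3 -m inch '[[-1,0.3,0,0.32,0.12,0.44,0.5],[-1,0.3,0,0.32,0.12,0.44,0.5],[-1,0.3,0,0.32,0.12,0.44,0.5],[-1,0.3,0,0.32,0.12,0.44,0.5],[-1,0.3,0,0.32,0.12,0.44,0.5],[-1,0.3,0,0.32,0.12,0.44,0.5]]'
python3 - <<'E'
from h import *
tc=topc((.5368,.2821,.1138),-5.5,.0095)
Rt,p=grasp(tc,-5.5,.10);to(Rt,p)
E
```

```text
clock: 1.35
position: [0.4953, 0.3435, 0.2469]
tool_rot: [-2.615, -0.001, 1.487]
force: [-0.2, 0.2, -0.5]
grip_width: 0.0424
finger_force: 0.0
row [-0.2914  0.5579  0.0528] [-0.0022  0.0034  0.0068] t 1.35 opening 0.4987402610299501
```

```bash
python3 -m inch '[[-0.291,0.558,0.053,0,0,0,0.5],[-0.291,0.558,0.053,0,0,0,0.5],[-0.291,0.558,0.053,0,0,0,0.5],[-0.291,0.558,0.053,0,0,0,0.5]]'
cat >> h.py <<'E'
def wcloud(f):
    h,w=f["z_map"].shape; fl=h/2/np.tan(np.radians(f["vfov"])/2)
    v,u=np.mgrid[:h,:w]; z=f["z_map"]; a,b=u-f["cx"],v-f["cy"]; r=np.hypot(a,b)+1e-9; th=r/fl
    k=np.tan(th)/r*z; k[(th>1.4)|(z==0)]=np.nan
    P=np.stack([a*k,b*k,np.where(z>0,z,np.nan)],-1)
    return (P-np.array(f["tvec"]).ravel())@cv2.Rodrigues(np.array(f["rvec"],float))[0]
E
python3 - <<'E'
from h import *
f=bot.grab_frame("wrist"); np.savez("w1.npz",**f); cv2.imwrite("pics/w1.png",f["img"][:,:,::-1]); print(f["vfov"],f["cx"],f["cy"])
P=wcloud(f); np.set_printoptions(precision=3,suppress=True)
M=cv2.Rodrigues(np.array(f["rvec"],float))[0]; print("cam",-M.T@np.ravel(f["tvec"]),M[2])
for v in range(20,400,40): print([tuple(map(int,np.nan_to_num(P[v,u])*1000)) for u in range(80,640,80)])
E
```

```text
clock: 1.85
position: [0.5803, 0.2803, 0.1833]
tool_rot: [-2.617, -0.004, 1.491]
force: [-0.8, 0.9, 0.4]
grip_width: 0.0425
finger_force: 0.0
65.70646984690485 318.9179389976262 200.1829944293973
cam [0.649 0.345 0.292] [-0.502 -0.236 -0.832]
[(-859, 1011, -154), (177, 566, 1), (373, 495, 0), (490, 462, 0), (577, 446, 0), (654, 439, 0), (731, 440, 0)]
[(-833, 796, -155), (173, 491, 0), (369, 440, 0), (486, 416, 0), (574, 405, 1), (649, 401, 0), (725, 402, 1)]
[(-845, 607, -155), (167, 420, 0), (366, 387, 0), (483, 372, 0), (571, 366, 1), (647, 364, 0), (722, 366, 1)]
[(-901, 426, -155), (156, 350, 0), (359, 335, 0), (480, 329, 0), (569, 327, 1), (645, 328, 0), (722, 331, 0)]
[(-857, 243, -114), (137, 278, 0), (351, 281, 0), (543, 308, 113), (569, 289, 6), (646, 291, 0), (724, 296, 1)]
[(-2213, -187, -403), (110, 198, 0), (341, 224, 0), (541, 279, 113), (569, 249, 6), (648, 253, 0), (728, 260, 3)]
[(-783, -93, -4), (79, 108, 5), (328, 159, 0), (468, 186, 0), (568, 202, 1), (652, 212, 0), (735, 221, 4)]
[(27, 78, 191), (558, 293, 250), (581, 292, 233), (465, 128, 1), (626, 288, 207), (652, 286, 196), (741, 185, 17)]
[(77, 26, 232), (569, 287, 260), (598, 294, 251), (611, 287, 234), (634, 293, 233), (654, 282, 213), (756, 137, 16)]
[(572, 291, 289), (579, 282, 269), (610, 296, 263), (619, 286, 247), (638, 294, 246), (656, 278, 226), (679, 282, 227)]
```

View pics/w1.png

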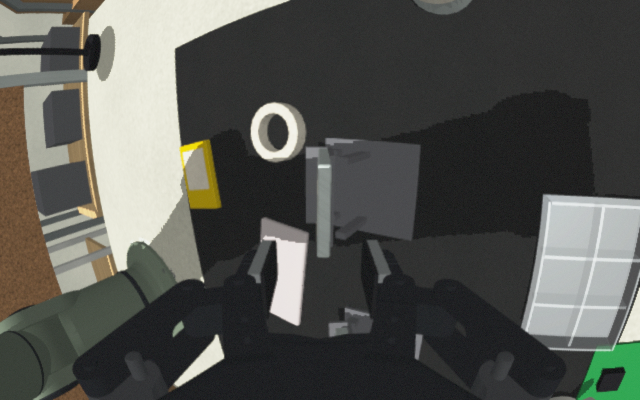

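The wrist view shows the thin drive's upper edge as a strip from (323,148) to (323,256), between the open fingers at (262,265) and (378,265). I refine its pose from this depth map.

```bash
cat >> h.py <<'E'
def topedge(f,near,t):
    """upper edge of a leaning drive: centre and yaw from wrist cloud"""
    P=wcloud(f).reshape(-1,3); P=P[np.isfinite(P).all(1)]
    K=P[(np.linalg.norm(P-near,axis=1)<.05)]; yaw=-5.
    for _ in range(6):
        D=drv(yaw); q=(K-near)@D; h=np.percentile(q[:,2],97)
        S=K[(abs(q[:,2]-h)<.006)]; q=(S-near)@D
        a=np.polyfit(q[:,1],q[:,0],1) ; yaw-=np.degrees(np.arctan(a[0]))
    q=(S-near)@drv(yaw); lo,hi=np.percentile(q,[2,98],axis=0); med=np.median(q,0)
    print("n",len(S),"yaw",yaw,"ext",hi-lo)
    c=near+drv(yaw)@np.array([(lo[0]+hi[0])/2,(lo[1]+hi[1])/2,med[2]]); print("topc",c); return c,yaw
E
python3 - <<'E'
from h import *
f=dict(np.load("w1.npz"))
c,y=topedge(f,np.array([.5409,.2817,.1114]),.0095)
Rt,p=grasp(c,y,.0);to(Rt,p)
E
```

```text
n 1311 yaw -5.360370828055125 ext [0.00965832 0.06669643 0.00481813]
topc [0.54333153 0.28482873 0.11109167]
row [0.0043 0.0223 0.5026] [-0.0007  0.0022  0.0091] t 1.9 opening 0.5010504531887717
```

```bash
python3 -m inch '[[0.004,0.022,0.2,0,0.002,0.009,0.4],[0.004,0.022,0.4,0,0.002,0.009,0.4],[0.004,0.022,0.46,0,0.002,0.009,0.4],[0.004,0.022,0.5,0,0.002,0.009,0.4],[0.004,0.022,0.5,0,0.002,0.009,0.4],[0.004,0.022,0.5,0,0.002,0.009,0.05],[0.004,0.022,0.5,0,0.002,0.009,0.05],[0.004,0.022,0.5,0,0.002,0.009,0.05],[0.004,0.022,0.5,0,0.002,0.009,0.05],[0.004,0.022,0.5,0,0.002,0.009,0.05],[0.004,0.022,0.5,0,0.002,0.009,0.05]]' 40
python3 -m inch '[[0,0,-0.1,0,0,0,0.05],[0,0,-0.3,0,0,0,0.05],[0,0,-0.5,0,0,0,0.05],[0,0,-0.7,0,0,0,0.05],[0,0,-0.7,0,0,0,0.05]]'
```

```text
clock: 3.28
position: [0.5342, 0.2843, 0.0958]
tool_rot: [-2.614, 0.001, 1.475]
force: [-7.1, -1.3, 14.3]
grip_width: 0.009
finger_force: 39.4
clock: 3.9
position: [0.6068, 0.2769, 0.2179]
tool_rot: [-2.62, 0.0, 1.473]
force: [-0.4, 0.0, -1.7]
grip_width: 0.0091
finger_force: 39.9
```

Run:
```python
from h import *
a=np.radians(-6.3); yd=[np.sin(a),-np.cos(a),0]
Rt,p=T([0,0,-1],yd,[.56,.08,.27]);to(Rt,p)
```

```text
row [-1.0025 -0.2483 -0.1576] [-0.2587  0.2623  0.9828] t 3.9 opening 0.10680501528037285
```

```bash
python3 -m inch '[[-0.2,-0.05,-0.15,0,0,0,0.05],[-0.4,-0.12,-0.16,-0.26,0.26,0.98,0.05],[-0.6,-0.2,-0.16,-0.26,0.26,0.98,0.05],[-1,-0.25,-0.16,-0.26,0.26,0.98,0.05],[-1,-0.25,-0.16,-0.26,0.26,0.98,0.05],[-1,-0.25,-0.16,-0.26,0.26,0.98,0.05],[-1,-0.25,-0.16,-0.26,0.26,0.98,0.05],[-1,-0.25,-0.16,-0.26,0.26,0.98,0.05],[-1,-0.25,-0.16,-0.26,0.26,0.98,0.05],[-1,-0.25,-0.16,-0.26,0.26,0.98,0.05],[-1,-0.25,-0.16,-0.26,0.26,0.98,0.05],[-1,-0.25,-0.16,-0.26,0.26,0.98,0.05]]'
python3 - <<'E'
from h import *
a=np.radians(-6.3); yd=[np.sin(a),-np.cos(a),0]
Rt,p=T([0,0,-1],yd,[.52,-.12,.27]);to(Rt,p)
E
```

```text
clock: 5.4
position: [0.5582, 0.0811, 0.2684]
tool_rot: [3.138, 0.006, -0.1]
force: [0.2, -0.4, -0.6]
grip_width: 0.0089
finger_force: 39.7
row [-0.0894  1.0196 -0.0042] [0.0021 0.004  0.0062] t 5.4 opening 0.10526741209019735
```

```bash
python3 -m inch '[[-0.09,1,-0.02,0,0,0.006,0.05],[-0.09,1,-0.02,0,0,0.006,0.05],[-0.09,1,-0.02,0,0,0.006,0.05],[-0.09,1,-0.02,0,0,0.006,0.05],[-0.09,1,-0.02,0,0,0.006,0.05],[-0.09,1,-0.02,0,0,0.006,0.05]]'
python3 - <<'E'
from h import *
f=bot.grab_frame("wrist"); np.savez("w2.npz",**f); cv2.imwrite("pics/w2.png",f["img"][:,:,::-1])
E
```

```text
clock: 6.15
position: [0.5202, -0.1147, 0.2732]
tool_rot: [3.138, 0.006, -0.111]
force: [-0.4, 0.8, -1.6]
grip_width: 0.009
finger_force: 39.8
```

View pics/w2.png

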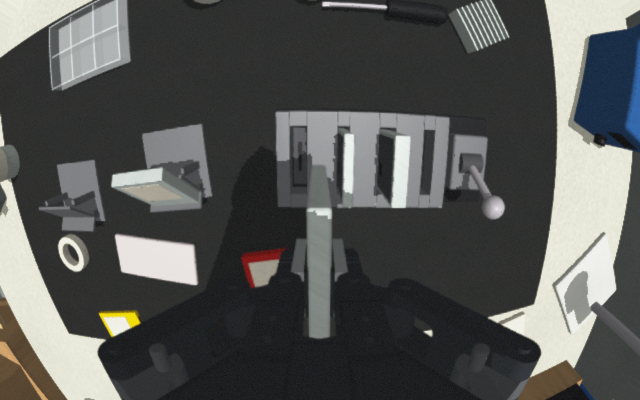

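The wrist view shows the whole dock. The empty wide pocket is at (298,155), the old drives at (347,170) and (400,170), the empty narrow pocket at (430,155) and the lever ball at (493,207). The held drive is the strip at (318,165)–(318,335). I fit the dock template and check the held drive.

```bash
cat > dock.py <<'E'
from h import *
from scipy.optimize import minimize
def solid(q,e=0):
    m=(abs(q[:,0])<.055)&(abs(q[:,1])<.1)
    for y,w in((-.075,.0135),(-.025,.0195),(.025,.0135),(.075,.0195)): m&=~((abs(q[:,0])<.039)&(abs(q[:,1]-y)<w/2))
    return m
def fitdock(fn):
    f=dict(np.load(fn)); P=wcloud(f).reshape(-1,3); P=P[np.isfinite(P).all(1)]
    P=P[(abs(P[:,0]-.52)<.12)&(abs(P[:,1]+.2)<.16)&(P[:,2]<.07)&(P[:,2]>-.01)]
    hi=abs(P[:,2]-.0555)<.005; lo=P[:,2]<.046
    print("block z",np.median(P[hi][:,2]),hi.sum(),lo.sum())
    rng=np.random.default_rng(0)
    def sc(v):
        a=v[2]; Rm=np.array([[np.cos(a),-np.sin(a)],[np.sin(a),np.cos(a)]])
        s=solid((P[:,:2]-v[:2])@Rm); return (s&lo).sum()+(~s&hi).sum()
    v=np.array([.526,-.197,np.radians(-6.3)]); b=sc(v)
    for s in (.01,.005,.002,.001,.0005):
        for _ in range(400):
            n=v+rng.normal(size=3)*[s,s,s*6]; c=sc(n)
            if c<b: b,v=c,n
    print("dock",v[:2],np.degrees(v[2]),"miss",b); return v
if __name__=="__main__":
    import sys
    v=fitdock(sys.argv[1]); f=dict(np.load(sys.argv[1])); c,s=np.cos(v[2]),np.sin(v[2])
    for n,y in(("thin_slot",-.075),("thick_slot",.075)): print(n,v[0]-s*y,v[1]+c*y)
    P=wcloud(f).reshape(-1,3); P=P[np.isfinite(P).all(1)]
    q=(P-[*v[:2],0])@np.array([[c,-s,0],[s,c,0],[0,0,1]])
    b=q[(q[:,1]<-.11)&(q[:,1]>-.21)&(q[:,2]>.09)&(q[:,2]<.14)&(abs(q[:,0])<.09)]; print("ball top(dock)",b.mean(0),b.max(0),b.min(0),len(b))
    Rc,p,o=cur(); q=(P-p)@Rc
    h=q[(abs(q[:,1])<.02)&(abs(q[:,0])<.06)&(q[:,2]>.0)&(q[:,2]<.11)]
    print("held x range by z:"); 
    for z in np.arange(0,.11,.01):
        k=h[abs(h[:,2]-z)<.005]; print(round(z,2),len(k),*(np.round(np.percentile(k,[2,50,98],axis=0)[:,:2].ravel()*1000,1) if len(k) else ""))
E
python3 dock.py w2.npz
```

```text
block z 0.055252518335631724 10486 22216
dock [ 0.52554933 -0.21848677] -6.432543015257455 miss 4771
thin_slot 0.5171468314023677 -0.2930146028530528
thick_slot 0.5339518349892762 -0.14395893588784145dock.py:28: RuntimeWarning: Mean of empty slice.
  b=q[(q[:,1]<-.11)&(q[:,1]>-.21)&(q[:,2]>.09)&(q[:,2]<.14)&(abs(q[:,0])<.09)]; print("ball top(dock)",b.mean(0),b.max(0),b.min(0),len(b))
  ret = um.true_divide(
Traceback (most recent call last):
  File "dock.py", line 28, in <module>
    b=q[(q[:,1]<-.11)&(q[:,1]>-.21)&(q[:,2]>.09)&(q[:,2]<.14)&(abs(q[:,0])<.09)]; print("ball top(dock)",b.mean(0),b.max(0),b.min(0),len(b))
                                                                                                                   ~~~~~^^^
ValueError: zero-size array to reduction operation maximum which has no identity
```

```bash
sed -i 's/\[.526,-.197,/[.53,-.17,/' dock.py; python3 dock.py w2.npz
```

```text
block z 0.055252518335631724 10486 22216
dock [ 0.53113257 -0.16957999] -6.583831930133502 miss 1001
thin_slot 0.5225333057041934 -0.24408538115831255
thick_slot 0.539731830201295 -0.09507460720178754
ball top(dock) [-0.03200973 -0.13234045  0.11699478] [-0.01824966 -0.1228545   0.12819734] [-0.04750174 -0.14497309  0.09003417] 504
held x range by z:
0.0 287 7.5 -16.7 11.7 -0.1 37.4 18.0
0.01 383 7.3 -15.8 11.9 -0.6 37.2 17.2
0.02 90 35.3 -4.5 36.9 0.3 37.4 5.1
0.03 70 36.2 -3.8 37.0 0.8 37.3 4.9
0.04 68 35.7 -4.0 36.8 0.2 37.3 4.6
0.05 44 36.4 -3.8 36.8 0.5 37.0 4.8
0.06 47 35.9 -4.1 36.8 0.2 37.3 5.1
0.07 33 35.2 -4.3 36.8 0.2 37.0 4.8
0.08 32 35.8 -4.1 36.5 -0.5 37.2 3.7
0.09 0
0.1 0
```

```bash
cat > slot.py <<'E'
from h import *
import sys
# args: slotx sloty z offx(tool) offy(tool) 
sx,sy,z,ox,oy=map(float,sys.argv[1:6]); a=np.radians(-6.58)
Rt,_=T([0,0,-1],[np.sin(a),-np.cos(a),0],[0,0,0])
to(Rt,np.array([sx,sy,z])-Rt@np.array([ox,oy,0]))
E
python3 slot.py .5225 -.2441 .16 .0019 .0004
```

```text
row [0.0767 0.6387 0.5675] [0.0022 0.0037 0.0028] t 6.2 opening 0.10473714754248156
```

```bash
python3 -m inch '[[0.077,0.3,0,0.002,0.004,0.003,0.05],[0.077,0.639,0,0.002,0.004,0.003,0.05],[0.077,0.639,0,0.002,0.004,0.003,0.05],[0.077,0.639,0.25,0.002,0.004,0.003,0.05],[0.077,0.639,0.5,0.002,0.004,0.003,0.05],[0.077,0.639,0.567,0.002,0.004,0.003,0.05],[0.077,0.639,0.567,0.002,0.004,0.003,0.05],[0.077,0.639,0.567,0.002,0.004,0.003,0.05]]'
python3 - <<'E'
from h import *
f=bot.grab_frame("wrist"); np.savez("w3.npz",**f); cv2.imwrite("pics/w3.png",f["img"][100:300,180:500,::-1])
E
python3 dock.py w3.npz;python3 slot.py .5225 -.2441 .104 .0019 .0004
```

```text
clock: 7.2
position: [0.5209, -0.2451, 0.1621]
tool_rot: [3.14, -0.003, -0.117]
force: [0.3, 0.4, -0.3]
grip_width: 0.0088
finger_force: 39.7
block z 0.055065178900214645 15967 32667
dock [ 0.53100264 -0.16860062] -6.662715214262403 miss 2057
thin_slot 0.5223008097197149 -0.24309409221550318
thick_slot 0.5397044718672569 -0.09410713794146544
ball top(dock) [-0.02573613 -0.13625613  0.11184027] [-0.01814534 -0.12470105  0.12586103] [-0.03559962 -0.14949347  0.09006741] 829
held x range by z:
0.0 291 7.4 -16.7 11.7 -0.3 37.3 18.0
0.01 378 7.5 -16.4 11.9 -0.3 37.3 17.4
0.02 94 35.5 -4.7 36.9 0.3 37.4 4.8
0.03 65 36.4 -4.0 37.0 0.1 37.3 4.6
0.04 66 35.7 -4.1 36.9 0.3 37.4 4.8
0.05 48 36.0 -4.5 36.8 0.1 37.0 4.7
0.06 46 35.6 -4.2 37.0 0.1 37.3 4.9
0.07 31 35.5 -4.4 36.8 0.0 37.0 4.7
0.08 34 36.0 -4.2 36.6 -0.3 37.2 3.6
0.09 0
0.1 5 -4.4 -13.3 41.5 -3.7 47.1 17.2
row [-0.0031 -0.0083  0.2902] [ 0.0007 -0.0021 -0.0015] t 7.25 opening 0.1015373966261955
```

```bash
python3 -m inch '[[-0.004,-0.009,0,0,-0.002,-0.002,0.05],[-0.004,-0.009,0.04,0,-0.002,-0.002,0.05],[-0.004,-0.009,0.08,0,-0.002,-0.002,0.05],[-0.004,-0.009,0.12,0,-0.002,-0.002,0.05],[-0.004,-0.009,0.16,0,-0.002,-0.002,0.05],[-0.004,-0.009,0.2,0,-0.002,-0.002,0.05],[-0.004,-0.009,0.22,0,-0.002,-0.002,0.05]]'
python3 slot.py .5225 -.2435 .104 .0019 .0004
```

```text
clock: 8.12
position: [0.5193, -0.2432, 0.1158]
tool_rot: [3.141, 0.003, -0.115]
force: [-0.1, -0.3, -1.3]
grip_width: 0.009
finger_force: 39.8
row [ 0.0065 -0.0023  0.0591] [0.0005 0.0017 0.0001] t 8.12 opening 0.10559713817417223
```

```bash
python3 -m inch '[[0.004,0,0.01,0,0,0,0.05],[0.004,0,0.02,0,0,0,0.05],[0.004,0,0.03,0,0,0,0.05],[0.004,0,0.04,0,0,0,0.05],[0.004,0,0.05,0,0,0,0.05],[0.004,0,0.055,0,0,0,0.05],[0.004,0,0.055,0,0,0,0.05]]'
```

```text
clock: 9.0
position: [0.5202, -0.2433, 0.1054]
tool_rot: [3.141, 0.002, -0.115]
force: [0.1, 0.3, -1.1]
grip_width: 0.0088
finger_force: 39.8
```

```bash
python3 -m inch '[[0,0,0.005,0,0,0,0.05],[0,0,0.01,0,0,0,0.05],[0,0,0.01,0,0,0,0.05]]'; python3 -m inch '[[0,0,0.005,0,0,0,0.05],[0,0,0.008,0,0,0,0.05],[0,0,0.008,0,0,0,0.05]]'
```

```text
clock: 9.38
position: [0.5202, -0.2433, 0.1033]
tool_rot: [3.141, 0.002, -0.115]
force: [-0.4, 0.4, -1.4]
grip_width: 0.009
finger_force: 39.8
clock: 9.75
position: [0.5202, -0.2435, 0.1028]
tool_rot: [3.141, 0.002, -0.115]
force: [-5.7, 4.0, 21.6]
grip_width: 0.0086
finger_force: 43.2
```

```bash
python3 -m inch '[[0,0,-0.004,0,0,0,0.05],[0,0,-0.004,0,0,0,0.05],[0,0,-0.004,0,0,0,0.3],[0,0,-0.004,0,0,0,0.3],[0,0,-0.004,0,0,0,0.3],[0,0,-0.05,0,0,0,0.3],[0,0,-0.15,0,0,0,0.3],[0,0,-0.4,0,0,0,0.3],[0,0,-0.7,0,0,0,0.3],[0,0,-0.7,0,0,0,0.3]]'
python3 - <<'E'
from h import *
f=bot.grab_frame("wrist"); np.savez("w4.npz",**f); cv2.imwrite("pics/w4.png",f["img"][:,:,::-1])
tc=topc((.5467,.0803,.1159),-1.8,.015)
Rt,p=grasp(tc,-1.8,.10);print(p);to(Rt,p)
q=wcloud(f).reshape(-1,3); q=q[(abs(q[:,0]-.52)<.06)&(abs(q[:,1]+.243)<.012)&(q[:,2]>.09)&(q[:,2]<.16)]; print(len(q),q.mean(0),np.percentile(q,[2,98],axis=0))
E
```

```text
clock: 11.0
position: [0.5218, -0.2443, 0.247]
tool_rot: [3.14, -0.005, -0.115]
force: [0.1, 0.4, -0.5]
grip_width: 0.0258
finger_force: 0.0
[0.593672   0.07882385 0.18229806]
row [ 0.1755 -1.6427  0.3101] [ 0.2545 -0.2754 -1.0263] t 11.05 opening 0.3022922042815679
933 [ 0.5243395  -0.24622877  0.11887209] [[ 0.48950286 -0.25245311  0.1012352 ]
 [ 0.55664671 -0.23952466  0.12152544]]
```

View pics/w4.png

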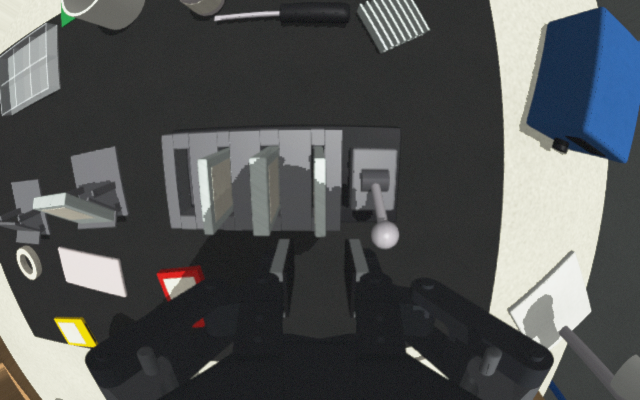

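The wrist view shows the thin drive in the right-hand narrow pocket (318,190) with its top at 0.12 m, and the old drives undisturbed. Next is the thick drive.

```bash
python3 -m inch '[[0.1,-0.3,0,0,0,-0.1,0.3],[0.1,-0.6,0,0,0,-0.2,0.3],[0.1,-0.85,0,0,0,-0.5,0.5],[0.1,-0.85,0,0,0,-0.5,0.5],[0.1,-0.85,0,0,0,-0.5,0.5],[0.1,-0.85,0,0,0,-0.5,0.5]]'
python3 - <<'E'
from h import *
tc=topc((.5467,.0803,.1159),-1.8,.015)
Rt,p=grasp(tc,-1.8,.10);to(Rt,p)
E
```

```text
clock: 11.8
position: [0.5595, -0.0766, 0.2415]
tool_rot: [-3.14, 0.002, 0.67]
force: [0.9, 0.3, -0.2]
grip_width: 0.0429
finger_force: 0.0
row [ 0.6174 -0.5027  0.2952] [ 0.3103 -0.1438 -0.5406] t 11.8 opening 0.5044227333206308
```

```bash
python3 -m inch '[[0.3,-0.25,0,0.31,-0.14,-0.54,0.5],[0.617,-0.5,0.1,0.31,-0.14,-0.54,0.5],[0.617,-0.5,0.2,0.31,-0.14,-0.54,0.5],[0.617,-0.5,0.295,0.31,-0.14,-0.54,0.5],[0.617,-0.5,0.295,0.31,-0.14,-0.54,0.5],[0.617,-0.5,0.295,0.31,-0.14,-0.54,0.5],[0.617,-0.5,0.295,0.31,-0.14,-0.54,0.5],[0.617,-0.5,0.295,0.31,-0.14,-0.54,0.5]]'
python3 - <<'E'
from h import *
f=bot.grab_frame("wrist"); np.savez("w5.npz",**f)
tc=topc((.5467,.0803,.1159),-1.8,.015);print(tc)
c,y=topedge(f,tc,.015)
Rt,p=grasp(c,y,.0);to(Rt,p)
E
```

```text
clock: 12.8
position: [0.5941, 0.0783, 0.1825]
tool_rot: [-2.622, -0.003, 1.535]
force: [-0.5, -0.6, -0.7]
grip_width: 0.0429
finger_force: 0.0
[0.55319199 0.08009598 0.11215   ]
n 2030 yaw -2.0437120246838765 ext [0.01475084 0.06706162 0.0047843 ]
topc [0.55593821 0.07867196 0.11239211]
row [-0.0064  0.0086  0.495 ] [ 0.0027 -0.0016  0.0014] t 12.85 opening 0.5037257992565181
```

Thickness reads 14.8 mm, so this is the thick drive, as expected.

```bash
python3 -m inch '[[-0.006,0.009,0.2,0.003,-0.002,0.001,0.5],[-0.006,0.009,0.4,0.003,-0.002,0.001,0.5],[-0.006,0.009,0.45,0.003,-0.002,0.001,0.5],[-0.006,0.009,0.493,0.003,-0.002,0.001,0.5],[-0.006,0.009,0.493,0.003,-0.002,0.001,0.5],[-0.006,0.009,0.493,0.003,-0.002,0.001,0.1],[-0.006,0.009,0.493,0.003,-0.002,0.001,0.1],[-0.006,0.009,0.493,0.003,-0.002,0.001,0.1],[-0.006,0.009,0.493,0.003,-0.002,0.001,0.1],[-0.006,0.009,0.493,0.003,-0.002,0.001,0.1],[-0.006,0.009,0.493,0.003,-0.002,0.001,0.1]]' 40
python3 -m inch '[[0,0,-0.1,0,0,0,0.1],[0,0,-0.3,0,0,0,0.1],[0,0,-0.5,0,0,0,0.1],[0,0,-0.7,0,0,0,0.1],[0,0,-0.7,0,0,0,0.1]]'
python3 - <<'E'
from h import *
a=np.radians(-6.6); yd=[np.sin(a),-np.cos(a),0]
Rt,p=T([0,0,-1],yd,[.55,-.06,.26]);to(Rt,p)
E
```

```text
clock: 14.22
position: [0.5465, 0.0792, 0.0972]
tool_rot: [-2.616, -0.001, 1.538]
force: [-5.2, 0.9, 12.0]
grip_width: 0.0145
finger_force: 40.0
clock: 14.85
position: [0.6187, 0.0764, 0.2194]
tool_rot: [-2.621, -0.001, 1.538]
force: [-0.5, 0.3, -2.2]
grip_width: 0.0143
finger_force: 39.5
row [-0.6928 -0.3797 -0.0175] [-0.2521  0.2725  1.0262] t 14.85 opening 0.16843268013325768
```

```bash
python3 -m inch '[[0,0,-0.2,0,0,0,0.1],[-0.2,-0.1,-0.1,-0.245,0.265,0.998,0.1],[-0.4,-0.2,-0.06,-0.245,0.265,0.998,0.1],[-0.69,-0.38,-0.05,-0.245,0.265,0.998,0.1],[-0.69,-0.38,-0.05,-0.245,0.265,0.998,0.1],[-0.69,-0.38,-0.05,-0.245,0.265,0.998,0.1],[-0.69,-0.38,-0.05,-0.245,0.265,0.998,0.1],[-0.69,-0.38,-0.05,-0.245,0.265,0.998,0.1],[-0.69,-0.38,-0.05,-0.245,0.265,0.998,0.1],[-0.69,-0.38,-0.05,-0.245,0.265,0.998,0.1],[-0.69,-0.38,-0.05,-0.245,0.265,0.998,0.1],[-0.69,-0.38,-0.05,-0.245,0.265,0.998,0.1]]'
python3 slot.py .5397 -.0945 .165 .0019 .0004
```

```text
clock: 16.35
position: [0.5515, -0.0591, 0.2636]
tool_rot: [-3.13, 0.018, -0.067]
force: [0.9, -0.3, -1.8]
grip_width: 0.0146
finger_force: 39.9
row [-0.0477  0.1838  0.4916] [-0.007   0.0114  0.0307] t 16.35 opening 0.1714913483542248
```

```bash
python3 -m inch '[[-0.048,0.184,0,-0.007,0.011,0.031,0.1],[-0.048,0.184,0.02,-0.007,0.011,0.031,0.1],[-0.048,0.184,0.2,-0.007,0.011,0.031,0.1],[-0.048,0.184,0.4,-0.007,0.011,0.031,0.1],[-0.048,0.184,0.49,-0.007,0.011,0.031,0.1],[-0.048,0.184,0.49,-0.007,0.011,0.031,0.1],[-0.048,0.184,0.49,-0.007,0.011,0.031,0.1]]'
python3 - <<'E'
from h import *
f=bot.grab_frame("wrist"); np.savez("w6.npz",**f); cv2.imwrite("pics/w6.png",f["img"][:,:,::-1])
E
python3 dock.py w6.npz; python3 slot.py .5397 -.0942 .118 .0019 .0
```

```text
clock: 17.23
position: [0.5385, -0.0945, 0.1668]
tool_rot: [3.141, -0.002, -0.119]
force: [0.4, -0.5, -0.7]
grip_width: 0.0143
finger_force: 39.8
block z 0.055266180594837414 13589 24241
dock [ 0.53090714 -0.17182402] -6.8061508897888805 miss 1191
thin_slot 0.522018850284608 -0.2462954761811372
thick_slot 0.5397954351436557 -0.09735255748155927
ball top(dock) [-0.03078082 -0.12874228  0.11477741] [-0.01831109 -0.12040862  0.12777631] [-0.04661461 -0.14251738  0.09012228] 800
held x range by z:
0.0 304 7.4 -19.3 11.8 0.1 35.9 19.3
0.01 413 7.5 -18.4 12.1 -0.6 35.9 18.8
0.02 141 35.0 -6.1 35.5 0.3 36.0 7.4
0.03 133 34.7 -6.6 35.5 0.8 36.0 7.5
0.04 83 35.0 -6.6 35.5 0.2 35.8 7.4
0.05 99 34.9 -6.6 35.6 0.2 36.0 7.7
0.06 62 34.9 -6.6 35.4 0.2 36.0 6.8
0.07 70 34.9 -6.8 35.5 0.2 35.9 7.0
0.08 26 34.7 -6.5 35.3 -0.1 35.5 7.2
0.09 0
0.1 0
row [-0.0045 -0.0017  0.2439] [ 0.0003 -0.0015 -0.0028] t 17.27 opening 0.16890246421787164
```

View pics/w6.png

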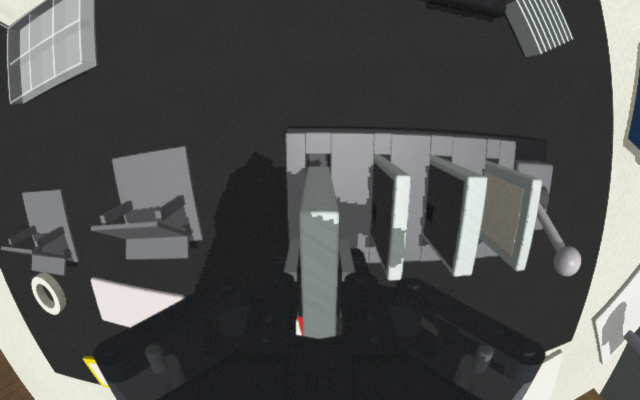

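Run:
```python
from h import *
np.set_printoptions(precision=1,suppress=True,linewidth=180)
for fn,sl in(("w6.npz",.075),("w3.npz",-.075),("w2.npz",.075),("w4.npz",.075)):
    f=dict(np.load(fn)); P=wcloud(f).reshape(-1,3); P=P[np.isfinite(P).all(1)]
    a=np.radians(-6.6);c,s=np.cos(a),np.sin(a)
    q=(P-[.5310,-.1690,0])@np.array([[c,-s,0],[s,c,0],[0,0,1]])*1000
    q=q[(abs(q[:,1]-sl*1000)<45)&(q[:,2]<65)]
    for x0 in (-35,-25,-15,0,12,20,28,36):
        k=q[abs(q[:,0]-x0)<5]; hi=k[abs(k[:,2]-55)<5]; lo=k[(k[:,2]<48)]
        y=lo[:,1]; y=y[(abs(y-sl*1000)<15)]
        h=np.sort(hi[:,1]); g=np.diff(h); j=np.argsort(g)[::-1][:2] if len(g)>3 else []
        print(fn,x0,"hi range",h[:1],h[-1:],"gaps",[(round(h[i],1),round(h[i+1],1)) for i in j],"lo",len(y),(y.min(),y.max()) if len(y) else "")
```

```text
w6.npz -35 hi range [30.1] [99.3] gaps [(np.float64(54.1), np.float64(95.8)), (np.float64(51.6), np.float64(54.1))] lo 0 
w6.npz -25 hi range [30.1] [100.] gaps [(np.float64(56.8), np.float64(90.5)), (np.float64(30.5), np.float64(31.5))] lo 0 
w6.npz -15 hi range [30.2] [99.6] gaps [(np.float64(57.8), np.float64(90.3)), (np.float64(30.7), np.float64(31.8))] lo 0 
w6.npz 0 hi range [30.] [99.] gaps [(np.float64(61.2), np.float64(88.3)), (np.float64(30.6), np.float64(31.9))] lo 0 
w6.npz 12 hi range [32.3] [99.6] gaps [(np.float64(63.0), np.float64(85.7)), (np.float64(62.2), np.float64(62.9))] lo 0 
w6.npz 20 hi range [31.2] [99.3] gaps [(np.float64(65.3), np.float64(84.8)), (np.float64(63.0), np.float64(63.7))] lo 53 (np.float64(65.2233325549973), np.float64(84.67090942895602))
w6.npz 28 hi range [30.] [99.2] gaps [(np.float64(65.3), np.float64(84.7)), (np.float64(30.0), np.float64(31.3))] lo 266 (np.float64(65.14333198358592), np.float64(84.68542503820468))
w6.npz 36 hi range [30.] [99.6] gaps [(np.float64(30.3), np.float64(31.1)), (np.float64(78.5), np.float64(79.2))] lo 106 (np.flo
[... 3583 characters left out ...]
aps [(np.float64(65.1), np.float64(84.6)), (np.float64(95.7), np.float64(96.3))] lo 109 (np.float64(80.04125794814563), np.float64(85.77014708785161))
w4.npz 20 hi range [55.3] [99.3] gaps [(np.float64(65.1), np.float64(83.5)), (np.float64(56.2), np.float64(56.8))] lo 105 (np.float64(78.77897558498543), np.float64(85.7781638998786))
w4.npz 28 hi range [37.9] [99.3] gaps [(np.float64(64.8), np.float64(83.7)), (np.float64(39.6), np.float64(41.1))] lo 108 (np.float64(79.5818709662754), np.float64(85.07113338793361))
w4.npz 36 hi range [31.] [99.8] gaps [(np.float64(66.6), np.float64(68.1)), (np.float64(78.0), np.float64(79.5))] lo 64 (np.float64(79.76044746090484), np.float64(85.3330357623718))
```

```bash
python3 slot.py .5396 -.0945 .118 .0005 .0004;  python3 -m inch '[[0.001,-0.001,0,0,-0.001,-0.003,0.1],[0.001,-0.001,0.04,0,-0.001,-0.003,0.1],[0.001,-0.001,0.08,0,-0.001,-0.003,0.1],[0.001,-0.001,0.12,0,-0.001,-0.003,0.1],[0.001,-0.001,0.16,0,-0.001,-0.003,0.1],[0.001,-0.001,0.2,0,-0.001,-0.003,0.1],[0.001,-0.001,0.24,0,-0.001,-0.003,0.1],[0.001,-0.001,0.24,0,-0.001,-0.003,0.1]]'
```

```text
row [ 0.0022 -0.0022  0.2439] [ 0.0003 -0.0015 -0.0028] t 17.27 opening 0.16890246421787164
clock: 18.27
position: [0.5379, -0.094, 0.117]
tool_rot: [3.141, 0.002, -0.115]
force: [-0.5, 0.4, -0.8]
grip_width: 0.0144
finger_force: 39.8
```

```bash
python3 -m inch '[[0.005,0,0.012,0,0,0,0.1],[0.005,0,0.024,0,0,0,0.1],[0.005,0,0.036,0,0,0,0.1],[0.005,0,0.048,0,0,0,0.1],[0.005,0,0.058,0,0,0,0.1],[0.005,0,0.064,0,0,0,0.1],[0.005,0,0.064,0,0,0,0.1]]';python3 -m inch '[[0,0,0.005,0,0,0,0.1],[0,0,0.01,0,0,0,0.1],[0,0,0.01,0,0,0,0.1]]'
```

```text
clock: 19.15
position: [0.5391, -0.0941, 0.1047]
tool_rot: [3.141, 0.001, -0.115]
force: [0.4, -0.3, -0.8]
grip_width: 0.0151
finger_force: 39.8
clock: 19.52
position: [0.5392, -0.0941, 0.1028]
tool_rot: [3.141, 0.001, -0.115]
force: [-0.1, 0.2, -2.2]
grip_width: 0.0146
finger_force: 39.9
```

```bash
python3 -m inch '[[0,0,0.004,0,0,0,0.1],[0,0,0.006,0,0,0,0.1],[0,0,0.006,0,0,0,0.1]]'
```

```text
clock: 19.9
position: [0.5392, -0.0941, 0.1026]
tool_rot: [-3.141, 0.0, -0.115]
force: [-8.7, 2.8, 24.4]
grip_width: 0.0141
finger_force: 43.8
```

```bash
python3 -m inch '[[0,0,-0.004,0,0,0,0.1],[0,0,-0.004,0,0,0,0.1],[0,0,-0.004,0,0,0,0.33],[0,0,-0.004,0,0,0,0.33],[0,0,-0.004,0,0,0,0.33],[0,0,-0.05,0,0,0,0.33],[0,0,-0.15,0,0,0,0.33],[0,0,-0.4,0,0,0,0.33],[0,0,-0.7,0,0,0,0.33],[0,0,-0.7,0,0,0,0.33]]'
cat > lev.py <<'E'
from h import *
import sys
x,y,z=map(float,sys.argv[1:4]); a=np.radians(-6.6); c,s=np.cos(a),np.sin(a)
Rt,_=T([0,0,-1],[s,-c,0],[0,0,0]); to(Rt,np.array([.531+c*x-s*y,-.169+s*x+c*y,z]))
Rc,p,o=cur(); d=p-[.531,-.169,0]; print("tcp in dock",c*d[0]+s*d[1],-s*d[0]+c*d[1],p[2])
E
python3 lev.py -.09 -.137 .25
python3 - <<'E'
from h import *
f=bot.grab_frame("wrist"); np.savez("w7.npz",**f); P=wcloud(f).reshape(-1,3)
a=np.radians(-6.6);c,s=np.cos(a),np.sin(a)
q=(P-[.531,-.169,0])@np.array([[c,-s,0],[s,c,0],[0,0,1]])
for y in(.075,.025,-.025,-.075):
    k=q[(abs(q[:,1]-y)<.014)&(abs(q[:,0])<.05)&(q[:,2]>.117)&(q[:,2]<.13)]; print(y,len(k),np.nanmedian(k,0))
k=q[(abs(q[:,1]+.137)<.03)&(abs(q[:,0])<.08)&(q[:,2]>.1)&(q[:,2]<.14)]; print("ball",len(k),k.min(0),k.max(0))
E
```

```text
clock: 21.15
position: [0.5407, -0.0946, 0.2457]
tool_rot: [-3.141, -0.005, -0.115]
force: [0.4, 0.3, -0.4]
grip_width: 0.0284
finger_force: 0.0
row [-0.456   1.06   -0.0238] [-0.0001 -0.0033  0.0003] t 21.15 opening 0.3337828884215274
tcp in dock 0.0011243315502191056 0.07503014876990691 0.24574280439323248
0.075 1357 [0.00287847 0.07427479 0.12014599]
0.025 899 [0.0030867  0.02530212 0.1201018 ]
-0.025 1223 [ 0.0024327  -0.02433388  0.12022626]
-0.075 702 [ 0.0011312  -0.0748315   0.12011805]
ball 470 [-0.04766898 -0.14631285  0.10004758] [-0.02199881 -0.1235252   0.12842832]
```

All four drive tops read 0.120 m, so both new drives are fully home. Now the lever.

```bash
python3 -m inch '[[-0.1,0.25,-0.02,0,0,0,0],[-0.25,0.5,-0.02,0,0,0,0],[-0.35,0.8,-0.02,0,0,0,0],[-0.456,1,-0.02,0,0,0,0],[-0.456,1,-0.02,0,0,0,0],[-0.456,1,-0.02,0,0,0,0]]'
python3 lev.py -.09 -.136 .117
```

```text
clock: 21.95
position: [0.4258, -0.2817, 0.2452]
tool_rot: [3.142, 0.002, -0.115]
force: [1.2, 0.5, -0.9]
grip_width: 0.0004
finger_force: 0.0
row [0.0087 0.0596 0.6412] [0.     0.0012 0.0004] t 21.95 opening 0.004256929186477541
tcp in dock -0.09149681126217027 -0.12407736183403295 0.24524601767571355
```

```bash
python3 -m inch '[[0.008,0.06,0.2,0,0,0,0],[0.008,0.06,0.45,0,0,0,0],[0.008,0.06,0.6,0,0,0,0],[0.008,0.06,0.64,0,0,0,0],[0.04,0.06,0.64,0,0,0,0],[0.08,0.06,0.64,0,0,0,0],[0.12,0.06,0.64,0,0,0,0],[0.16,0.06,0.64,0,0,0,0],[0.2,0.06,0.64,0,0,0,0],[0.24,0.06,0.64,0,0,0,0],[0.28,0.06,0.64,0,0,0,0],[0.32,0.06,0.64,0,0,0,0],[0.36,0.06,0.64,0,0,0,0],[0.4,0.06,0.64,0,0,0,0],[0.44,0.06,0.64,0,0,0,0],[0.46,0.06,0.64,0,0,0,0],[0.48,0.06,0.64,0,0,0,0]]'
python3 lev.py .015 -.136 .117
```

```text
clock: 24.08
position: [0.5198, -0.3052, 0.1176]
tool_rot: [3.141, 0.001, -0.115]
force: [-0.6, 0.1, -0.4]
grip_width: 0.0001
finger_force: 0.4
row [ 0.0523 -0.003   0.003 ] [0.0003 0.0008 0.0004] t 24.07 opening 0.0006361305061983013
tcp in dock 0.004539386793558893 -0.13659611273037986 0.11761884194590384
```

```bash
python3 -m inch '[[0.02,0,0,0,0,0,0],[0.035,0,0,0,0,0,0],[0.05,0,0,0,0,0,0],[0.05,0,0,0,0,0,0]]';python3 -m inch '[[0.01,0,0,0,0,0,0],[0.02,0,0,0,0,0,0],[0.02,0,0,0,0,0,0]]'
cat > ball.py <<'E'
from h import *
import sys
f=bot.grab_frame("wrist"); np.savez("w8.npz",**f); cv2.imwrite(sys.argv[1],f["img"][:,:,::-1]); P=wcloud(f).reshape(-1,3)
a=np.radians(-6.6);c,s=np.cos(a),np.sin(a)
q=(P-[.531,-.169,0])@np.array([[c,-s,0],[s,c,0],[0,0,1]])
k=q[(abs(q[:,1]+.137)<.03)&(q[:,0]>0.01)&(q[:,0]<.09)&(q[:,2]>.1)&(q[:,2]<.14)]; print("ball",len(k),k.min(0),k.max(0),k[k[:,2].argmax()])
E
python3 ball.py pics/w8.png; python3 lev.py .02 -.136 .117
```

```text
clock: 24.58
position: [0.5293, -0.3064, 0.1176]
tool_rot: [3.141, 0.002, -0.115]
force: [-3.0, 1.3, 0.8]
grip_width: -0.0002
finger_force: 1.9
clock: 24.95
position: [0.5301, -0.3066, 0.1173]
tool_rot: [-3.14, 0.007, -0.116]
force: [-24.1, 5.8, 13.2]
grip_width: 0.0
finger_force: 12.6
ball 4407 [ 0.01016972 -0.15104244  0.1066823 ] [ 0.05216743 -0.12349373  0.13997798] [ 0.0278596  -0.14529831  0.13997798]
row [ 0.0252 -0.0038  0.0013] [-0.0008  0.0045 -0.0006] t 25.0 opening -0.00010675637203076102
tcp in dock 0.014960056819474979 -0.13675313246832335 0.11730399087885285
```

The fingers met the hard stop: 24 N, with the ball centre at about x = +0.039 in the dock frame. I back off and check.

```bash
python3 -m inch '[[-0.05,0,0,0,0,0,0],[-0.2,0,0,0,0,0,0],[-0.4,0,0,0,0,0,0],[-0.4,0,-0.25,0,0,0,0],[-0.4,0,-0.5,0,0,0,0],[-0.4,0,-0.75,0,0,0,0],[-0.4,0,-0.75,0,0,0,0]]'; python3 ball.py pics/w9.png
python3 - <<'E'
from h import *
f=bot.grab_frame("scene"); cv2.imwrite("pics/s9.png",f["img"][:,:,::-1])
E
```

```text
clock: 25.88
position: [0.4556, -0.2984, 0.271]
tool_rot: [3.14, -0.005, -0.114]
force: [0.0, 0.1, -0.6]
grip_width: 0.0002
finger_force: 0.0
ball 627 [ 0.02571642 -0.15004604  0.100617  ] [ 0.05055709 -0.12478698  0.12704173] [ 0.03576375 -0.13911215  0.12704173]
```

View pics/w9.png

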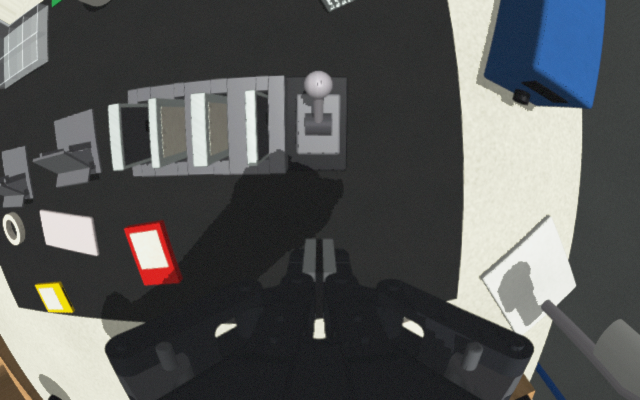

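View pics/s9.png

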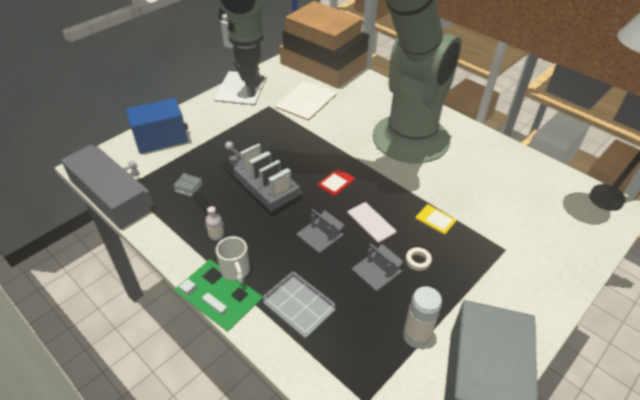

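The wrist view shows the lever thrown, with its ball at (318,83), and four drives in the dock. The scene view shows the bystanders where they were. I'm handing the job in.

```bash
python3 -c "
from workcell import bot
print(bot.job_done())"
```

```text
the job is handed in; nothing more can be done
None
```

Both drives were lowered fully home into their matching pockets and released, the lock lever was then thrown to its stop, nothing else was seen to have moved, and the job was handed in at about 26 s on the robot's clock.

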